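# Snap the tag clip onto the eyebolt

### The arm

A 6-joint arm with a two-finger parallel gripper is mounted at the origin on a cart in front of the work surface, level with it; the furniture and walls round the work are solid. World frame = base frame: x ahead of the robot, y to its left, z up, the work surface at z = 0. Lengths are in m, angles in rad, forces in N, time in s.
With the tool pointing down it reaches from about 0.425 to 0.95 m from the base axis. Payload 3.5 kg.
Tool frame: the origin (TCP) lies midway between the tips of the shut fingers; the grasp point (between the pads) lies 19 mm behind it; y points along the fingers, x is the direction in which the jaws open and shut, and the axes are right-handed (so a half turn about y gives the same grasp; the last joint's range is limited). The gripper opens to 85 mm and grips with 20 to 120 N. Pads are 22 mm wide; open, the fingers measure 114 mm over their backs; the gripper's body (76 mm by 85 mm) begins 54 mm behind the grasp point. The pads swing forward as they close: fully open they stand 13 mm farther back than shut.
Start: joints at [1.115, 0.286, 1.577, -0, 1.279, -0.15], TCP at [0.203, 0.644, 0.231] pointing down, gripper open.
Joint ranges: [-2.77, 2.77], [-0.9, 2.22], [0.21, 2.48], [-1.53, 4.67], [0.24, 2.81], [-2.84, 2.84]. Speed limits (rad/s): [2.79, 2.79, 3.14, 3.14, 3.14, 3.14].

### API

Orientations are given as a unit quaternion [x, y, z, w].
In Python, from plant import ctrl, viewer gives the robot as it stands.
- The arm moves only by the tool step_arm, never from a script. Its argument "rows" is a list of rows, each a list of 3 entries, a list of its own where there are three numbers: the turn, a rotation vector about the tool's x, y, z in degrees, then the shift along the tool's x, y, z in mm, then the closure, from 0 (fully open) to 1 (shut). A call has 1 to 10 rows; each row is the pose to reach, as a shift and turn from the pose commanded when the call began, along the tool's axes at that moment; what a row does not reach only later rows make up. A row lasts 1/12 s, in which the tool goes at most 41.7 mm and 7.16 degrees, less where a joint would pass 70% of its speed; a pose out of reach is approached as far as the arm can. A call with a gripper value outside its range is refused whole. The fingers move at their own pace and stop on an object; "newtons" is the grip in N (left out, the last holds). Time passes only in rows, so rows that repeat a pose let the fingers close. It gives the time, the measured TCP pose, the force and the opening at its end, in the units of the state.
- ctrl.get_state(): the state, without advancing time (a new reading comes with each control period).
- viewer.read_camera(name): name is "scene" or "top" or "wrist"; returns (picture, depth): 480x640x3 uint8, red, green, blue; 480x640 float32, m along the optical axis (not along the pixel's ray), 0 where there is no reading.
- viewer.calibration(name): a dict with "K" (3x3 intrinsics, pixels), "D" ([k1, k2, p1, p2, k3] as OpenCV has them; the pictures are not rectified), "R" (3x3) and "t" (3): a world point X has camera coordinates R X + t. Camera axes: x right, y down, z forward; pixel columns grow to the right and rows downward; lengths in m; the calibration is good to about 2 mm. A picture is of the moment at which its call begins: read the wrist's pose just before it. calibration takes no time and is no camera call; for the wrist camera it gives the pose at the moment of the call.
- ctrl.sign_off(): hands the job in, once; it reports no verdict.
The state is a dict: "time": time; "qpos": joint angles; "dq": joint speeds; "joint_efforts": joint torques, N m; "eef_pos": TCP position; "tcp_rot": TCP orientation; "contact_force": force on the tool from outside, world axes, zero at the start; "wrist_torque": the same for the moment, N m; "opening": opening from 0.0 (shut) to 1.0 (fully open).
Only numpy, scipy, OpenCV 4.12 (cv2) and the standard library are available. Lean on these libraries where they do the work, as an engineer would, in place of code of your own. Each camera call takes 0.05 s, during which the arm holds its last target.

### The job

Take the tag clip out of its parking stand by its grip tab and press it, gate first, straight down onto the top of the round eyebolt (not the square loop) until the sprung gate flicks shut underneath the ring's bar. The eyebolt is screwed in to a different depth each time, so feel for it and keep the force of the clip on it below 25 N; then pull the clip up gently against the closed gate to prove that it holds, and leave it hanging on the ring with everything else where it stands.

Things in the scene. Friction and masses are not known exactly. Their poses are not given: they have to be found in the camera images.
- clip: Snap hook with a grip tab on top (120 g), parked upright in the stand. Origin: level with the hook's two lower ends, straight below the tab's middle; z up, x from hinge leg to nose leg, y through the thickness. An arch of 10 mm round steel bar, 55 mm wide (x), 39 mm high: legs centred at x = -33 (hinge) and +11.5 mm (nose). Open below, where the gate closes it.
- tab_mid (a point): Middle of the clip's white plastic grip tab, 58 mm above the clip's origin. The tab is 26 (x) x 9 (y) x 35 mm, from z = 42 to 77 above the clip's origin; pinch it across its 9 mm.
- mouth (a point): On the clip at x = 0, z = 8 mm, straight below the tab: where the ring's bar must enter (within about 2 mm in x, the bar running along the clip's y), on the line of the shut gate.
- window_mid (a point): Middle of the hook's opening, on the clip at x = -10, z = 19 mm.
- crown (a point): Underside of the arch's crown, on the clip at x = 0, z = 29 mm: here the bar ends its way in, hard, its centre then 17 mm above the gate's line.
- gate (a joint): The sprung gate, a 5 mm dark pin across the mouth at clip z = 8: 0 = shut, grows as its tip swings up into the hook, to 0.9 rad. Hinge at clip x = -28. A spring shuts it. The bar lifts it with about 3 N, rising to about 7 N; when the bar's centre is 10 to 15 mm above the gate's line (0.5 to 0.65 rad) the gate slips past it and flicks shut under it.
- gate_pin: The gate itself; origin at its hinge, x along it to its free tip 29 mm away, at clip x = 1 when shut; the 5.5 mm left to the nose leg is too narrow for the ring's 8 mm bar.
- stand: Grey stand fixed to the desk, 84 x 46 mm foot, with a 12.4 mm wide slot along its x between two 28 mm high walls; slot floor at z = 6. The clip stands on that floor with its origin above the stand's and the same axes, leaning a few degrees sideways at most. Lift it straight up by 45 mm or more to clear it.
- anchor_round: The target: 70 x 70 x 12 mm grey plate fixed to the desk, carrying an eyebolt whose round steel ring stands upright in the plate's y-z plane: 8 mm bar, 46 mm outside, 30 mm inside. Origin: centre of the plate's underside; z up. The top of the ring runs along y. Either way round is the same to the clip.
- eye_mid (a point): Nominal centre of the bar at the top of the round ring, 70 mm above the desk, fixed to the plate. The ring is screwed in to an unmeasured depth, so the real bar is anywhere from 6 mm lower to 6 mm higher than this point; its x and y are true. It does not move under load.
- ring_mid (a point): Nominal centre of the round ring, 19 mm below eye_mid; the real one is up to 6 mm lower or higher.
- anchor_square: Not the target: the same plate with a rectangular loop of 8 mm bar, 52 mm wide, 74 mm high over the desk. It changes places with the other one.
- vial: Small glass vial with a white cap, 28 mm wide, 58 mm high, standing; leave it.
- stopper: Red-brown rubber stopper, 22 mm wide, 20 mm high; leave it.

How it is judged:
By the outcome, as a careful person would: the job done as asked, in the order asked, and still so for the second after the job is handed in, with the robot touching nothing.
It also fails if it takes over 51 s, if anything falls off the work surface, if the arm or the gripper's body presses on something with over 40 N, if the wrist force passes 120 N, or if a joint passes its speed limit or range.

## Working session

There is one attempt and no reset: what is moved stays moved. The work goes in short steps, Python scripts to look and compute and a tool call to move; the robot and the scene stay as the last step left them, time stands still between calls to the robot, and variables do not carry over. Pictures are saved under pics/ and viewed, and the job is handed in when it is done.

Besides the shell and the picture viewer there is one more tool, called by a JSON object that holds its "method" and its "body". step_arm: Moves the arm, as the interface text tells. Its arguments: {"type":"object","properties":{"rows":{"type":"array"},"newtons":{"type":"number"}},"required":["rows"]}

```bash
mkdir -p pics; ls
python3 - <<'E'
from plant import ctrl, viewer
import cv2,numpy as np
print(ctrl.get_state())
for n in ["scene","top"]:
    p,d=viewer.read_camera(n)
    cv2.imwrite(f"pics/{n}0.png",p[:,:,::-1]); np.savez(f"{n}0.npz",p=p,d=d,**viewer.calibration(n))
    print(n,viewer.calibration(n))
E
```

```text
pics
{'time': 0.0, 'qpos': array([ 1.11500581e+00,  2.87220362e-01,  1.57821029e+00, -7.91262394e-06,
        1.27860686e+00, -1.49999601e-01]), 'dq': array([-1.33242039e-03, -2.50816961e-04,  3.66923385e-05, -8.88023348e-04,
       -5.91756945e-04, -1.01875926e-03]), 'joint_efforts': array([ 2.45199453e-04, -4.05980551e+01, -2.92619938e+01, -1.21534349e-04,
        6.05731897e-03, -6.01343316e-06]), 'eef_pos': array([0.20288045, 0.64308272, 0.2298927 ]), 'tcp_rot': array([ 0.57071989,  0.41725277, -0.4187817 , -0.56991299]), 'contact_force': array([0.60931537, 0.12703836, 0.31450746]), 'wrist_torque': array([-0.00437845,  0.0565676 , -0.03932816]), 'opening': 0.9971353021775862}
scene {'K': array([[465.65660975,   0.        , 310.07539444],
       [  0.        , 465.65660975, 238.13872323],
       [  0.        ,   0.        ,   1.        ]]), 'D': array([0.01854776, 0.        , 0.        , 0.        , 0.        ]), 'R': array([[-0.82422564, -0.56614559, -0.01145733],
       [-0.41600488,  0.61912181, -0.66605415],
       [ 0.3841771 , -0.5442126 , -0.74581539]]), 't': array([0.41641881, 0.31844992, 0.65593562])}
top {'K': array([[433.99547849,   0.        , 325.63863336],
       [  0.        , 433.99547849, 238.98467704],
       [  0.        ,   0.        ,   1.        ]]), 'D': array([-0.08833096,  0.        ,  0.        ,  0.        ,  0.        ]), 'R': array([[-2.50943476e-03, -9.99861950e-01,  1.64250929e-02],
       [-9.84963587e-01, -3.65975350e-04, -1.72761682e-01],
       [ 1.72743844e-01, -1.66116526e-02, -9.84826694e-01]]), 't': array([-0.07531369,  0.54909185,  0.84111822])}
```

View pics/scene0.png

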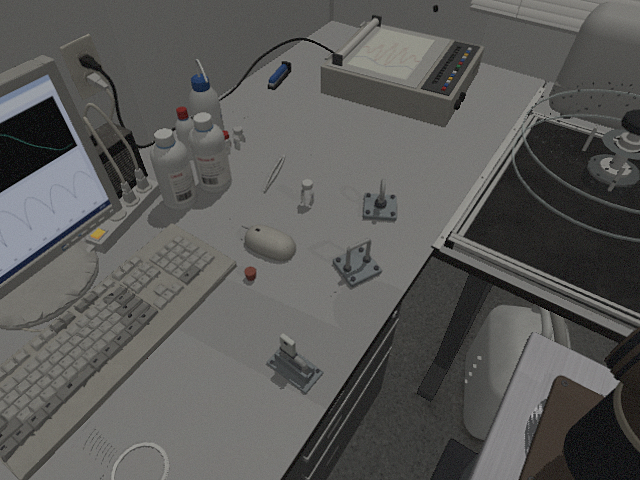

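View pics/top0.png

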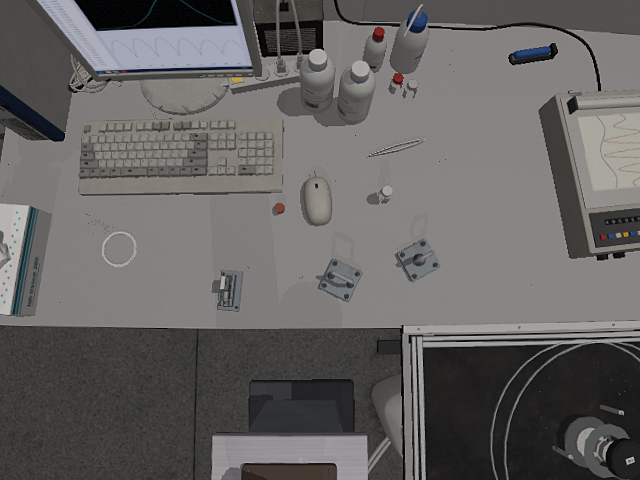

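Run:
```python
import cv2,numpy as np
s=cv2.imread("pics/scene0.png");t=cv2.imread("pics/top0.png")
a=cv2.resize(s[165:295,320:420],(400,520),interpolation=cv2.INTER_CUBIC)
b=cv2.resize(s[320:400,255:335],(400,400),interpolation=cv2.INTER_CUBIC);b=cv2.copyMakeBorder(b,0,120,0,0,0)
cv2.imwrite("pics/c1.png",np.clip(np.hstack([a,b])*1.6,0,255).astype(np.uint8))
a=cv2.resize(t[220:320,310:450],(700,500),interpolation=cv2.INTER_CUBIC)
cv2.imwrite("pics/c2.png",np.clip(a*1.6,0,255).astype(np.uint8))
a=cv2.resize(t[260:320,200:260],(600,600),interpolation=cv2.INTER_CUBIC)
cv2.imwrite("pics/c3.png",np.clip(a*1.6,0,255).astype(np.uint8))
```

```text
(no output)
```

View pics/c1.png

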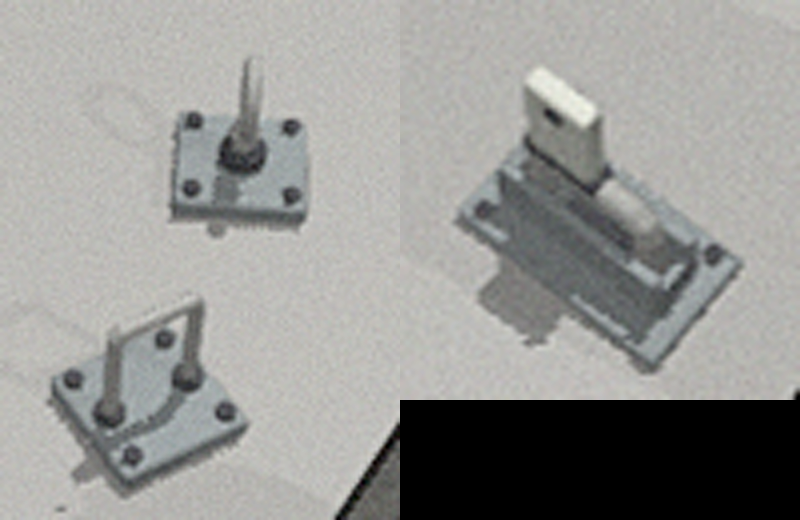

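View pics/c2.png

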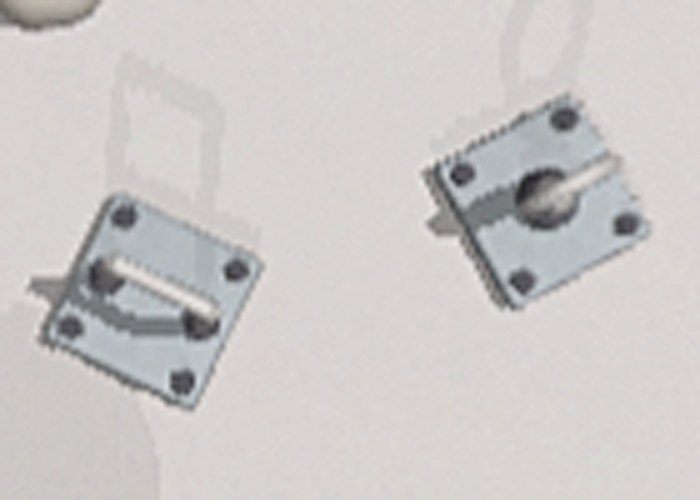

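View pics/c3.png

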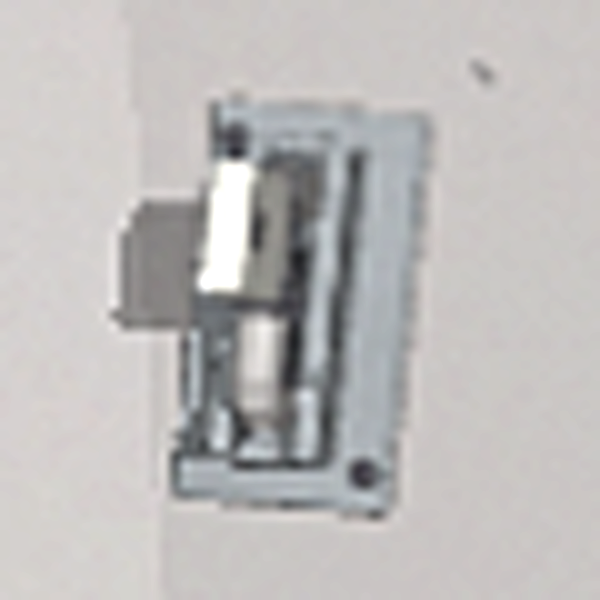

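```bash
cat > h.py <<'E'
import cv2,numpy as np
def ray(c,px):
    u=cv2.undistortPoints(np.array(px,float).reshape(-1,1,2),c["K"],c["D"]).reshape(-1,2)
    d=np.c_[u,np.ones(len(u))]@c["R"]; o=-c["R"].T@c["t"]; return o,d
def onz(c,px,z):
    o,d=ray(c,px); return o+d*((z-o[2])/d[:,2])[:,None]
def proj(c,X):
    r,_=cv2.Rodrigues(c["R"]); return cv2.projectPoints(np.array(X,float).reshape(-1,1,3),r,c["t"],c["K"],c["D"])[0].reshape(-1,2)
def tri(c1,p1,c2,p2):
    o1,d1=ray(c1,p1);o2,d2=ray(c2,p2);out=[]
    for a,b in zip(d1,d2):
        A=np.c_[a,-b];s=np.linalg.lstsq(A,o2-o1,rcond=None)[0];P=o1+a*s[0];Q=o2+b*s[1];out.append(np.r_[(P+Q)/2,np.linalg.norm(P-Q)])
    return np.array(out)
E
python3 - <<'E'
from h import *
t=np.load("top0.npz");s=np.load("scene0.npz")
def blobs(im,x0,y0,x1,y1,th,lo,hi):
    g=cv2.cvtColor(im,cv2.COLOR_RGB2GRAY)[y0:y1,x0:x1]
    g=cv2.resize(g,None,fx=4,fy=4,interpolation=cv2.INTER_CUBIC)
    n,l,st,ce=cv2.connectedComponentsWithStats((g<th).astype(np.uint8))
    return [((ce[i]+.5)/4-.5+[x0,y0],st[i][4]/16) for i in range(1,n) if lo<st[i][4]/16<hi]
print("top");
for c,a in blobs(t["p"],310,225,450,310,75,4,200): print(c.round(2),a,onz(t,[c],.013).round(4))
print("scene")
for c,a in blobs(s["p"],325,170,410,295,75,4,300): print(c.round(2),a,onz(s,[c],.013).round(4))
for n,b in (("top",(t,(210,262,250,315))),("scene",(s,(262,325,330,395)))):
    p=b[0]["p"];x0,y0,x1,y1=b[1]
    m=(p.min(2)>(165 if n=="scene" else 190)).astype(np.uint8);mm=np.zeros_like(m);mm[y0:y1,x0:x1]=m[y0:y1,x0:x1]
    print(n)
    k,l,st,ce=cv2.connectedComponentsWithStats(mm)
    for i in range(1,k):
        if st[i][4]>10: print(ce[i],st[i])
p=t["p"];print(p[270:300,212:240].min(2))
d=t["d"];print((1000*d[270:300:2,212:240:2]).round())
E
```

```text
top
[422.32 243.35] 19.125 [[ 0.5458 -0.284   0.013 ]]
[401.89 254.41] 15.9375 [[ 0.5219 -0.239   0.013 ]]
[404.21 265.44] 58.5 [[ 0.4983 -0.2432  0.013 ]]
[416.96 259.71] 79.0 [[ 0.5105 -0.271   0.013 ]]
[334.4  262.93] 17.0 [[ 0.5038 -0.0949  0.013 ]]
[434.66 264.51] 15.125 [[ 0.5001 -0.3088  0.013 ]]
[327.17 268.15] 5.3125 [[ 0.4928 -0.0796  0.013 ]]
[330.03 275.6 ] 35.625 [[ 0.477  -0.0855  0.013 ]]
[356.71 273.67] 15.125 [[ 0.481  -0.1418  0.013 ]]
[323.02 277.76] 15.5625 [[ 0.4725 -0.0708  0.013 ]]
[413.94 275.9 ] 15.625 [[ 0.4759 -0.2633  0.013 ]]
[330.73 282.15] 6.875 [[ 0.4633 -0.087   0.013 ]]
[349.02 284.83] 30.0625 [[ 0.4576 -0.1253  0.013 ]]
[323.59 285.02] 15.4375 [[ 0.4573 -0.072   0.013 ]]
[340.18 284.3 ] 4.75 [[ 0.4587 -0.1068  0.013 ]]
[318.97 286.72] 4.25 [[ 0.4537 -0.0623  0.013 ]]
[340.39 285.66] 6.3125 [[ 0.4559 -0.1072  0.013 ]]
[332.33 294.24] 10.1875 [[ 0.438  -0.0902  0.013 ]]
[346.02 296.02] 17.6875 [[ 0.4342 -0.1188  0.013 ]]
scene
[378.95 209.35] 294.125 [[ 0.5063 -0.2581  0.013 ]]
[367.86 194.98] 17.8125 [[ 0.5477 -0.2836  0.013 ]]
[392.19 196.43] 15.562
[... 4352 characters left out ...]
. 834. 848. 865. 889. 894. 894. 910. 916.]
 [921. 919. 918. 921. 913. 836. 837. 849. 868. 913. 891. 890. 910. 914.]
 [918. 918. 917. 919. 837. 835. 838. 848. 867. 906. 892. 894. 912. 913.]
 [916. 920. 917. 919. 838. 836. 835. 851. 868. 898. 888. 896. 911. 909.]
 [917. 914. 915. 915. 836. 832. 837. 853. 872. 903. 889. 897. 909. 909.]
 [915. 914. 918. 916. 909. 911. 869. 867. 874. 902. 890. 901.   0. 913.]
 [915. 915. 916. 917. 909. 888. 873. 870. 873. 910. 887. 900. 908. 911.]
 [914. 910. 914. 915. 906. 888. 872. 871. 870. 906. 888. 905. 908. 906.]
 [914. 911. 913. 914. 907. 884. 872. 870. 899. 887. 885. 905. 908. 907.]
 [914. 915. 915. 906. 905. 885. 872. 872. 891. 885. 888. 909. 909. 908.]]
```

Run:
```python
from h import *
t=np.load("top0.npz");s=np.load("scene0.npz")
for c in(t,s): print(-c["R"].T@c["t"])
C=np.array([.5117,-.2736,.051]);
for u in ([.47,-.88,0],[.88,.47,0]):
    u=np.array(u);P=[C+19e-3*(np.cos(a)*u+np.sin(a)*np.array([0,0,1])) for a in np.arange(0,6.28,np.pi/4)]
    print(proj(t,P).round(1).tolist());print(proj(s,P).round(1).tolist())
```

```text
[ 0.39534849 -0.06112997  0.92445474]
[0.22370434 0.39556281 0.70608282]
[[430.2, 252.4], [429.5, 252.8], [424.6, 255.5], [418.2, 259.0], [414.4, 261.1], [415.3, 260.7], [420.2, 258.0], [426.3, 254.6]]
[[382.2, 184.7], [382.9, 181.6], [383.1, 183.9], [382.8, 190.4], [382.0, 197.1], [381.4, 200.0], [381.2, 197.6], [381.5, 191.3]]
[[417.7, 248.7], [420.6, 250.1], [424.6, 255.5], [427.2, 261.7], [427.0, 264.9], [424.0, 263.3], [420.2, 258.0], [417.6, 252.0]]
[[372.9, 190.2], [376.2, 185.5], [383.1, 183.9], [389.4, 186.4], [391.4, 191.5], [387.9, 196.0], [381.2, 197.6], [375.0, 195.2]]
```

Run:
```python
from h import *
from scipy.spatial.transform import Rotation as R
t=np.load("top0.npz");s=np.load("scene0.npz")
p=t["p"].astype(int).min(2)[262:295,212:232]
m=p>140; m[:, :8]=0
ys,xs=np.nonzero(m); w=1
print(len(xs)); c=np.array([[xs.mean()+212,ys.mean()+262]]); print(c,onz(t,c,.083))
pts=onz(t,np.c_[xs+212,ys+262].astype(float),.083)[:,:2]; print(cv2.minAreaRect(pts.astype(np.float32)*1000), np.degrees(np.arctan2(*np.linalg.svd(pts-pts.mean(0))[2][0][::-1])))
# stand bolts
print(onz(t,[[200+235/10-.5,260+135/10-.5],[200+365/10-.5,260+475/10-.5]],.007))
print(onz(s,[[255+85/5,320+210/5],[255+312/5,320+253/5]],.007))
# scene tab top
print("scene tabtop", onz(s,[[255+565/5-80-.5,320+88/5-.5]],.083))
rot=R.from_quat([0.57071989,0.41725277,-0.4187817,-0.56991299]).as_matrix();print(rot.round(3))
```

```text
49
[[222.55102041 282.79591837]] [[0.45665556 0.12473217 0.083     ]]
((451.9621276855469, 124.86132049560547), (35.76750946044922, 10.575093269348145), 9.045559883117676) -175.65149928025534
[[0.48295377 0.14128256 0.007     ]
 [0.41158342 0.11151736 0.007     ]]
[[0.4823014  0.14260738 0.007     ]
 [0.41288561 0.1135517  0.007     ]]
scene tabtop [[0.45965287 0.12478795 0.083     ]]
[[ 0.301 -0.001 -0.954]
 [ 0.954 -0.002  0.301]
 [-0.002 -1.     0.   ]]
```

Run:
```python
from h import *
from plant import ctrl,viewer
from scipy.spatial.transform import Rotation as R
c=viewer.calibration("wrist");s=ctrl.get_state()
T=R.from_quat(s["tcp_rot"]).as_matrix()
print(c["K"],c["D"],"cam in tool",T.T@(-c["R"].T@c["t"]-s["eef_pos"]),"\naxes",(T.T@c["R"].T).round(3))
```

```text
[[426.17625073   0.         319.60408644]
 [  0.         426.17625073 237.93938574]
 [  0.           0.           1.        ]] [-0.0970759  0.         0.         0.         0.       ] cam in tool [-0.00019276 -0.14173952  0.07698466] 
axes [[ 1.     0.001 -0.001]
 [ 0.001 -0.301  0.954]
 [ 0.001 -0.954 -0.301]]
```

{"method": "step_arm", "body": {"rows": [[[0, 0, 0], [-42, 3, -40], 0], [[0, -3, 0], [-84, 6, -80], 0], [[0, -6, 0], [-126, 9, -120], 0], [[0, -9, 0], [-168, 12, -160], 0], [[0, -12, 0], [-210, 15, -200], 0], [[0, -15, 0], [-252, 18, -240], 0], [[0, -15, 0], [-294, 20, -280], 0], [[0, -15, 0], [-336, 20, -320], 0], [[0, -15, 0], [-378, 20, -360], 0], [[0, -15, 0], [-420, 20, -397], 0]]}}

```text
time: 0.93
eef_pos: [0.3858, 0.2677, 0.2133]
tcp_rot: [-0.511, -0.489, 0.489, 0.511]
contact_force: [0.7, 0.0, 0.4]
opening: 1.001
```

{"method": "step_arm", "body": {"rows": [[[0, 0, 0], [-36, 2, -20], 0], [[0, 0, 0], [-72, 4, -40], 0], [[0, 0, 0], [-108, 6, -60], 0], [[0, 0, 0], [-140, 8, -76], 0], [[0, 0, 0], [-140, 8, -76], 0], [[0, 0, 0], [-140, 8, -76], 0]]}}

```text
time: 1.43
eef_pos: [0.4558, 0.1248, 0.2052]
tcp_rot: [-0.512, -0.488, 0.488, 0.512]
contact_force: [-0.5, -0.6, -0.6]
opening: 1.002
```

Run:
```python
from h import *
from plant import ctrl,viewer
c=viewer.calibration("wrist");print(ctrl.get_state())
p,d=viewer.read_camera("wrist");np.savez("w1.npz",p=p,d=d,**c);cv2.imwrite("pics/w1.png",p[:,:,::-1])
```

```text
{'time': 1.4333, 'qpos': array([ 5.18771798e-02, -1.48074333e-01,  2.08445694e+00,  3.30799834e-04,
        1.20645415e+00, -1.47079184e+00]), 'dq': array([ 0.05761371, -0.01047464,  0.00648784,  0.01046992,  0.00253817,
        0.00885059]), 'joint_efforts': array([ -1.15452535, -22.38430202, -28.74438822,  -0.08314084,
        -0.04002633,  -0.0398065 ]), 'eef_pos': array([0.45577679, 0.12477873, 0.20524686]), 'tcp_rot': array([-0.51154518, -0.4875317 ,  0.48805681,  0.51228403]), 'contact_force': array([-0.53980925, -0.56505329, -0.62371805]), 'wrist_torque': array([-0.00251901,  0.00805306, -0.01018704]), 'opening': 1.0016796681249325}
```

View pics/w1.png

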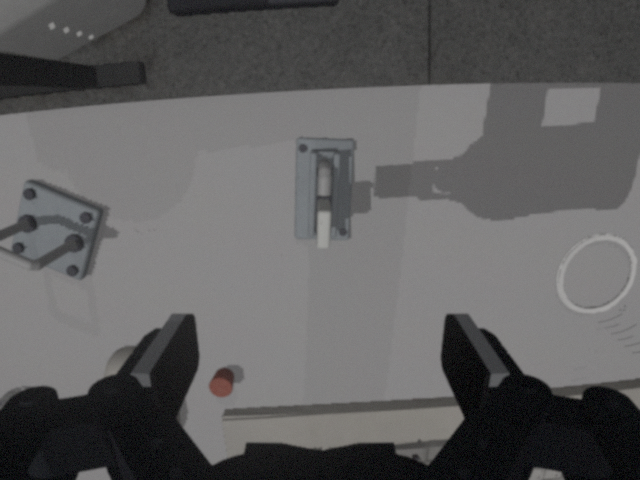

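Run:
```python
import cv2,numpy as np
t=cv2.imread("pics/w1.png")
a=cv2.resize(t[130:255,280:370],(576,800)[::1],interpolation=cv2.INTER_CUBIC)
a=cv2.resize(t[130:255,280:370],None,fx=4.8,fy=4.8,interpolation=cv2.INTER_CUBIC)
cv2.imwrite("pics/c4.png",np.clip(a*1.6,0,255).astype(np.uint8))
```

```text
(no output)
```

View pics/c4.png

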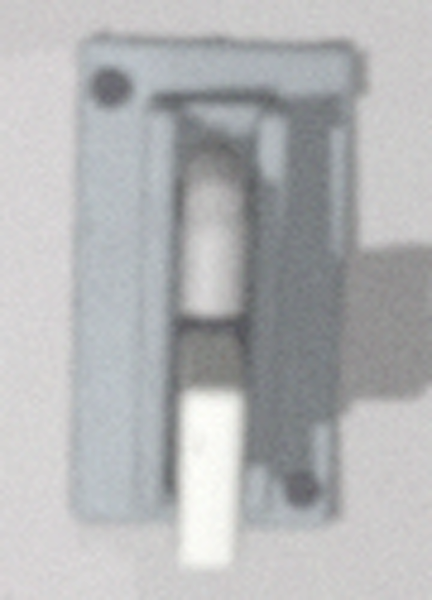

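Run:
```python
from h import *
w=np.load("w1.npz")
f=lambda P:np.array(P,float)/4.8+[280,130]-.4
g=w["p"].min(2)[130:255,280:370]
m=(cv2.resize(g,None,fx=4.8,fy=4.8,interpolation=cv2.INTER_CUBIC)>125).astype(np.uint8);
m[:380]=0;m[:, :165]=0;m[:,255:]=0;m[575:]=0
n,l,st,ce=cv2.connectedComponentsWithStats(m);print(st,ce)
i=1+np.argmax(st[1:,4]);ys,xs=np.nonzero(l==i)
P=onz(w,f(np.c_[xs,ys]),.083)[:,:2];print("tab centre",P.mean(0),cv2.minAreaRect((P*1000).astype(np.float32)))
v=np.linalg.svd(P-P.mean(0),full_matrices=False)[2][0];print(np.degrees(np.arctan(v[1]/v[0])))
for nm,a,b,z in(("foot left",(80,60),(75,505),.006),("foot right",(355,60),(337,515),.006),("foot top",(90,42),(345,42),.006),("walls?",(180,130),(172,480),.028)):
    Q=onz(w,f([a,b]),z);d=Q[1]-Q[0];print(nm,Q.round(4).tolist(),np.degrees(np.arctan(d[1]/d[0])))
Q=onz(w,f([[111,88],[302,488]]),.007);print("bolts",Q,Q.mean(0))
```

```text
[[     0      0    432    600 248137]
 [   165    392     90    183  11036]
 [   165    530      4      9     27]] [[215.81054418 291.0046829 ]
 [208.63836535 489.9392896 ]
 [166.14814815 533.37037037]]
tab centre [0.4575434  0.12650677] ((456.6903076171875, 126.69083404541016), (12.140520095825195, 25.520660400390625), 87.293212890625)
-3.974144652329519
foot left [[0.4059, 0.1082, 0.006], [0.482, 0.1026, 0.006]] -4.251892464889268
foot right [[0.408, 0.1533, 0.006], [0.486, 0.1482, 0.006]] -3.7662081262599667
foot top [[0.403, 0.1101, 0.006], [0.405, 0.1517, 0.006]] 87.31004282984284
walls? [[0.4156, 0.1243, 0.028], [0.4719, 0.1203, 0.028]] -4.140664908770707
bolts [[0.41056105 0.11310512 0.007     ]
 [0.48048226 0.14217518 0.007     ]] [0.44552166 0.12764015 0.007     ]
```

{"method": "step_arm", "body": {"rows": [[[0, 1.2, 0], [1.5, 35, -1.7], 0], [[0, 1.2, 0], [1.5, 70, -1.7], 0], [[0, 1.2, 0], [1.5, 105, -1.7], 0], [[0, 1.2, 0], [1.5, 130, -1.7], 0], [[0, 1.2, 0], [1.5, 148, -1.7], 0], [[0, 1.2, 0], [1.5, 156, -1.7], 0], [[0, 1.2, 0], [1.5, 156, -1.7], 0], [[0, 1.2, 0], [1.5, 156, -1.7], 0]]}}

```text
time: 2.15
eef_pos: [0.4574, 0.1288, 0.0502]
tcp_rot: [0.516, 0.484, -0.484, -0.516]
contact_force: [0.1, 0.1, 0.5]
opening: 1.0
```

Run:
```python
from h import *
from plant import ctrl,viewer
c=viewer.calibration("wrist");print(ctrl.get_state()["eef_pos"])
p,d=viewer.read_camera("wrist");np.savez("w2.npz",p=p,d=d,**c);cv2.imwrite("pics/w2.png",np.clip(p[:,:,::-1]*1.5,0,255).astype(np.uint8))
```

```text
[0.45735468 0.1287631  0.05021553]
```

View pics/w2.png

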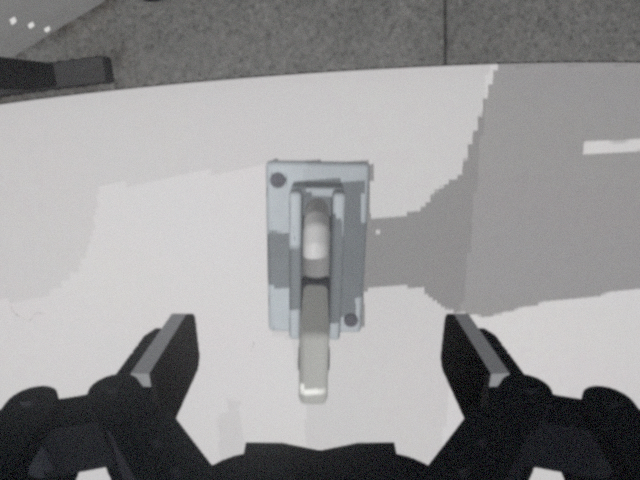

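{"method": "step_arm", "body": {"rows": [[[0, 0, 0], [-2.3, 1, 0], 0], [[0, 0, 0], [-2.3, 1, 0], 0.5], [[0, 0, 0], [-2.3, 1, 0], 0.8], [[0, 0, 0], [-2.3, 1, 0], 1], [[0, 0, 0], [-2.3, 1, 0], 1], [[0, 0, 0], [-2.3, 1, 0], 1], [[0, 0, 0], [-2.3, 1, 0], 1], [[0, 0, 0], [-2.3, 1, 0], 1]], "newtons": 60}}

```text
time: 2.87
eef_pos: [0.4572, 0.1257, 0.0489]
tcp_rot: [-0.516, -0.483, 0.483, 0.516]
contact_force: [-0.7, 2.2, 1.2]
opening: 0.093
```

{"method": "step_arm", "body": {"rows": [[[0, 0, 0], [0, 0, 0], 1], [[0, 0, 0], [0, 0, 0], 1], [[0, 0, 0], [0, -8, 0], 1], [[0, 0, 0], [0, -20, 0], 1], [[0, 0, 0], [0, -40, 0], 1], [[0, 0, 0], [0, -60, 0], 1], [[0, 0, 0], [0, -85, 0], 1], [[0, 0, 0], [0, -105, 0], 1], [[0, 0, 0], [0, -110, 0], 1], [[0, 0, 0], [0, -110, 0], 1]]}}

```text
time: 3.7
eef_pos: [0.4583, 0.1254, 0.1608]
tcp_rot: [0.517, 0.485, -0.483, -0.515]
contact_force: [0.1, 1.3, -1.8]
opening: 0.096
```

Run:
```python
from h import *
from plant import ctrl,viewer
c=viewer.calibration("wrist");print(ctrl.get_state())
for n in ("wrist","scene","top"):
    p,d=viewer.read_camera(n);np.savez(n+"3.npz",p=p,d=d,**(c if n=="wrist" else viewer.calibration(n)));cv2.imwrite(f"pics/{n}3.png",np.clip(p[:,:,::-1]*1.5,0,255).astype(np.uint8))
```

```text
{'time': 3.7, 'qpos': array([ 5.34783111e-02, -9.31996971e-02,  2.12143553e+00, -6.05058067e-04,
        1.10906513e+00, -1.45237514e+00]), 'dq': array([-0.00045434,  0.03628195,  0.04869988,  0.00175791, -0.01601784,
       -0.00102327]), 'joint_efforts': array([ 5.16048842e-02, -2.46419173e+01, -2.80636901e+01, -3.47327339e-03,
        9.30225290e-02, -3.68397414e-04]), 'eef_pos': array([0.45833326, 0.1254435 , 0.16075174]), 'tcp_rot': array([ 0.51702676,  0.4846093 , -0.48253403, -0.51477963]), 'contact_force': array([ 0.07312777,  1.34821913, -1.75971156]), 'wrist_torque': array([-0.01493161,  0.03296117,  0.00522909]), 'opening': 0.09554294013781614}
```

View pics/wrist3.png

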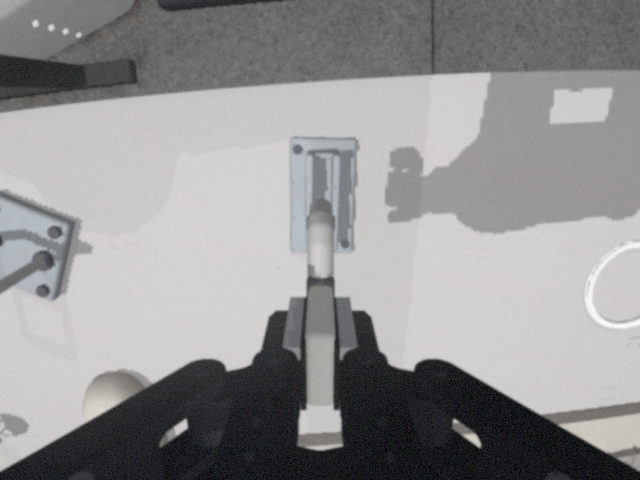

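View pics/scene3.png

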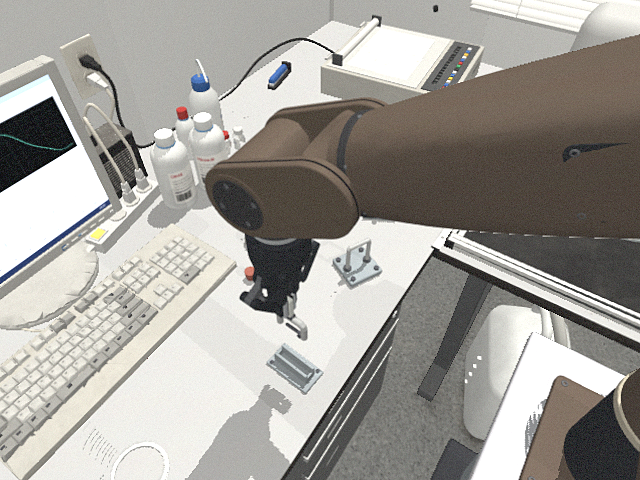

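```bash
python3 - <<'E'
from h import *
w=np.load("wrist3.npz");g=w["p"].mean(2)
r=g[:,314:327].mean(1)
for a in range(190,460,10): print(a,r[a:a+10].round().astype(int))
E
python3 - <<'E'
import cv2
t=cv2.imread("pics/wrist3.png")
cv2.imwrite("pics/c5.png",cv2.resize(t[190:460,270:370],None,fx=3-.8,fy=2.2,interpolation=cv2.INTER_CUBIC))
E
```

```text
190 [86 89 91 90 92 91 91 88 85 79]
200 [75 74 74 74 73 74 73 73 73 73]
210 [75 80 86 89 91 92 92 91 91 92]
220 [ 92  94  98 103 108 112 116 119 121 122]
230 [122 122 122 122 122 122 122 122 122 122]
240 [122 123 124 126 129 131 132 132 133 133]
250 [133 133 133 134 133 133 134 134 133 133]
260 [133 133 133 133 132 132 131 131 131 130]
270 [130 128 127 125 123 119 110  94  73  55]
280 [51 54 55 57 59 68 77 84 85 85]
290 [85 86 85 85 85 85 84 84 85 85]
300 [85 84 84 85 85 84 84 85 85 85]
310 [84 85 84 85 84 84 84 83 85 84]
320 [85 84 84 84 84 84 84 84 83 83]
330 [ 83  85  87  90  95  98 102 105 107 108]
340 [111 111 113 113 113 113 113 114 113 113]
350 [113 113 112 113 113 113 114 114 113 113]
360 [113 112 113 113 113 113 113 113 114 113]
370 [112 113 112 113 113 113 113 113 113 113]
380 [113 113 113 113 112 113 113 112 113 113]
390 [113 113 113 113 113 112 113 113 113 112]
400 [112 113 113 111 112 118 128 132 133 132]
410 [133 133 133 133 133 133 132 132 132 133]
420 [132 132 133 133 132 133 133 132 132 132]
430 [132 128 116  96  83  80  80  81  82  83]
440 [ 83  83  83  83  89 105 121 129 126 108]
450 [70 31 20 19 20 19 17 18 18 19]
```

View pics/c5.png

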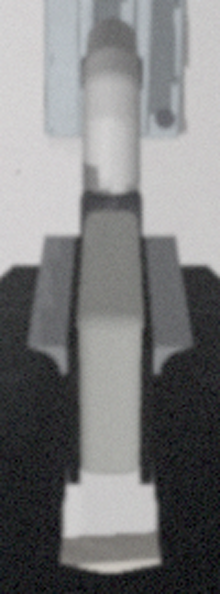

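```bash
cat > clipfit.py <<'E'
from h import *
from scipy.spatial.transform import Rotation as R
from scipy.optimize import least_squares
def fit(c,T,p,rows,pts,col=320):
    # clip pose in tool frame: ox (clip x at TCP), h (clip z at TCP), pitch
    o,d=ray(c,[[col,r] for r in rows]); O=T.T@(o-p);D=d@T
    # clip coords: X=-toolz, Z=-tooly
    ox,oz=-O[2]*1e3,-O[1]*1e3; ang=np.arctan2(-D[:,1],-D[:,2])
    def res(q):
        X=np.array(pts)[:,0]-q[0];Z=np.array(pts)[:,1]-q[1]
        cs,sn=np.cos(q[2]),np.sin(q[2]);x=cs*X-sn*Z;z=sn*X+cs*Z
        a=np.arctan2(z-oz,x-ox);return (a-ang)*1e3
    s=least_squares(res,[0,43,0]);return s.x,s.fun
E
python3 - <<'E'
from clipfit import *
w=np.load("wrist3.npz")
T=R.from_quat([0.51702676,0.4846093,-0.48253403,-0.51477963]).as_matrix();p=np.array([0.45833326,0.1254435,0.16075174])
print(T.round(4))
for rows in ([286,335,405.3],[285,334,405],[286,337,405]): 
    q,f=fit(w,T,p,rows,[(-13,42),(-13,77),(13,77)]);print(q[:2],np.degrees(q[2]),f)
q,f=fit(w,T,p,[278,286,335,405.3],[(-13,39),(-13,42),(-13,77),(13,77)]);print(q[:2],np.degrees(q[2]),f)
E
```

```text
[[ 6.460e-02  4.300e-03 -9.979e-01]
 [ 9.979e-01 -3.000e-04  6.460e-02]
 [-0.000e+00 -1.000e+00 -4.300e-03]]
[-1.1492269  47.25880885] -0.679710975199068 [ 2.22044605e-13  0.00000000e+00 -1.11022302e-13]
[-0.3628295 46.4283604] -0.5998987777799553 [ 0.00000000e+00  0.00000000e+00 -1.11022302e-13]
[-1.83488525 48.68153908] -2.0962293343535165 [0. 0. 0.]
[ 0.52945614 45.79277809] -1.925435914675539 [ 5.13410305 -5.46780583  0.38932795 -0.05562826]
```

{"method": "step_arm", "body": {"rows": [[[0, -2, 0], [-20, 0, -4], 1], [[0, -5, 0], [-55, 0, -11], 1], [[0, -9, 0], [-92, 0, -18], 1], [[0, -13, 0], [-130, 0, -26], 1], [[0, -17, 0], [-168, 0, -33], 1], [[0, -21, 0], [-206, 0, -41], 1], [[0, -25, 0], [-244, 0, -48], 1], [[0, -29, 0], [-282, 0, -56], 1], [[0, -32, 0], [-320, 0, -63], 1], [[0, -32, 0], [-350, 0, -69], 1]]}}

```text
time: 4.68
eef_pos: [0.5022, -0.2305, 0.1565]
tcp_rot: [-0.361, -0.607, 0.607, 0.364]
contact_force: [0.7, 0.2, -1.4]
opening: 0.098
```

{"method": "step_arm", "body": {"rows": [[[0, 0, 0], [-20, 0, 6], 1], [[0, 0, 0], [-34, 0, 10], 1], [[0, 0, 0], [-42, 0, 13], 1], [[0, 0, 0], [-42, 0, 13], 1], [[0, 0, 0], [-42, 0, 13], 1], [[0, 0, 0], [-42, 0, 13], 1], [[0, 0, 0], [-42, 0, 13], 1]]}}

```text
time: 5.27
eef_pos: [0.5117, -0.2699, 0.1586]
tcp_rot: [0.362, 0.607, -0.607, -0.362]
contact_force: [-0.3, 0.4, -1.2]
opening: 0.094
```

```bash
cat > snap.py <<'E'
import sys
from h import *
from plant import ctrl,viewer
k=sys.argv[1];s=ctrl.get_state();c=viewer.calibration("wrist");print({a:np.round(s[a],4) for a in("time","qpos","eef_pos","tcp_rot","contact_force","wrist_torque","opening")})
for n in sys.argv[2:]:
    p,d=viewer.read_camera(n);np.savez(n+k+".npz",p=p,d=d,q=s["tcp_rot"],e=s["eef_pos"],**(c if n=="wrist" else viewer.calibration(n)));cv2.imwrite(f"pics/{n}{k}.png",np.clip(p[:,:,::-1]*1.5,0,255).astype(np.uint8))
E
python3 snap.py 4 wrist scene top
```

```text
{'time': np.float64(5.2667), 'qpos': array([-6.6080e-01,  1.4700e-01,  1.8799e+00,  2.0000e-04,  1.1154e+00,
       -2.7268e+00]), 'eef_pos': array([ 0.5117, -0.2699,  0.1586]), 'tcp_rot': array([ 0.362 ,  0.6074, -0.6072, -0.3625]), 'contact_force': array([-0.3363,  0.4167, -1.2061]), 'wrist_torque': array([-0.0627, -0.0295, -0.0116]), 'opening': np.float64(0.0942)}
```

View pics/wrist4.png

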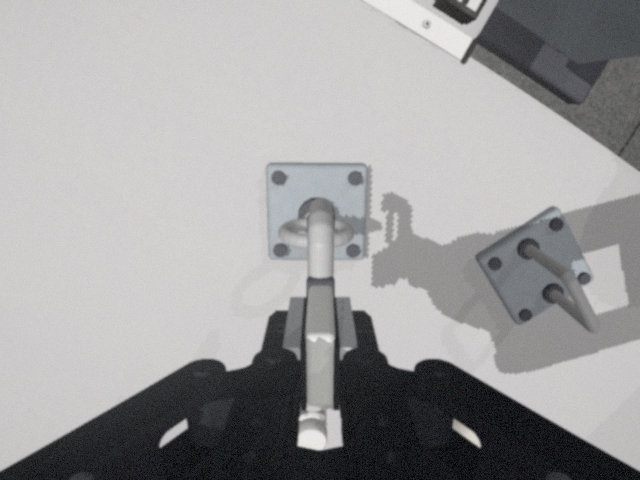

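View pics/scene4.png

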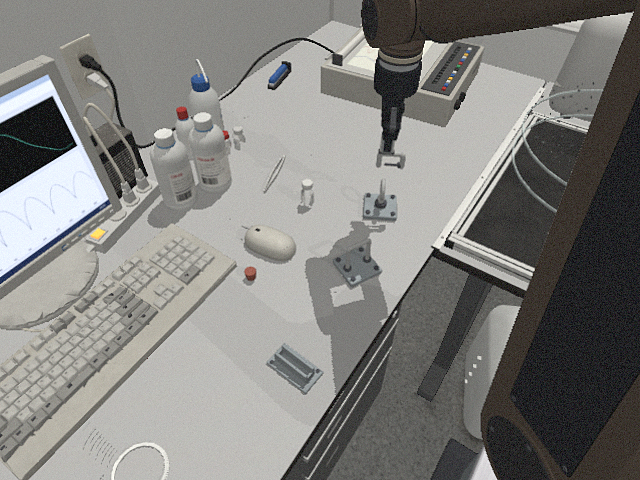

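View pics/top4.png

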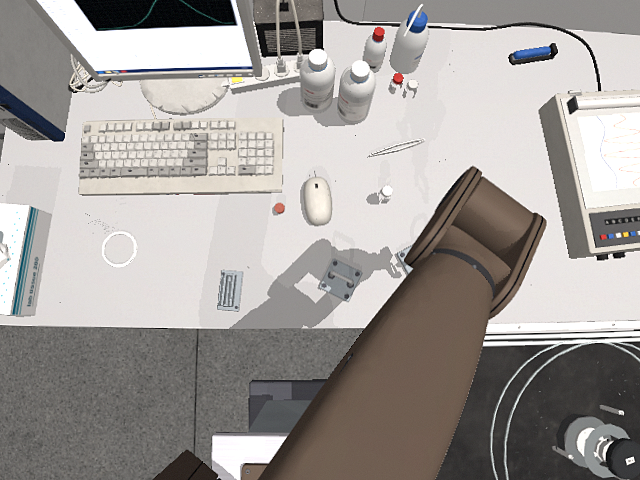

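Run:
```python
from clipfit import *
w=np.load("wrist4.npz");T=R.from_quat(w["q"]).as_matrix();e=w["e"]
g=cv2.resize(w["p"].mean(2).astype(np.uint8)[160:262,262:372],None,fx=4,fy=4,interpolation=cv2.INTER_CUBIC)
n,l,st,ce=cv2.connectedComponentsWithStats((g<62).astype(np.uint8))
B=[]
for i in range(1,n):
    if 100<st[i][4]/16<400:
        c=(ce[i]+.5)/4-.5+[262,160];P=onz(w,[c],.013)[0];print(c.round(1),st[i][4]/16,P.round(4),((P-e)@T*1e3).round(1))
cc=cv2.imread("pics/wrist4.png")[185:275,262:372];cv2.imwrite("pics/c6.png",cv2.resize(cc,None,fx=6,fy=6,interpolation=cv2.INTER_CUBIC))
s=cv2.imread("pics/scene4.png")[135:225,350:415];cv2.imwrite("pics/c7.png",cv2.resize(s,None,fx=6.5,fy=6.5,interpolation=cv2.INTER_CUBIC))
r=w["p"].mean(2)[:,314:327].mean(1)
for a in (190,200,210,220,270,280,290,320,330,340,390,400,410): print(a,r[a:a+10].round().astype(int))
```

```text
190 [121 121 121 121 122 121 116 103  88  82]
200 [82 82 81 83 81 81 81 81 81 83]
210 [ 86  92  97 101 103 103 103 104 104 103]
220 [104 106 109 113 117 121 124 126 128 128]
270 [132 132 132 132 133 131 126 109  84  63]
280 [59 63 65 68 72 81 90 96 97 98]
290 [98 98 98 98 98 99 98 97 98 98]
320 [98 98 98 98 99 98 98 99 98 98]
330 [ 98 100 108 118 129 138 144 143 139 134]
340 [128 122 120 118 117 117 117 117 117 117]
390 [111 110 111 111 111 110 110 110 110 111]
400 [111 110 110 108 105 106 109 112 116 115]
410 [107  99  97 106 115 122 125 123 114 103]
```

View pics/c6.png

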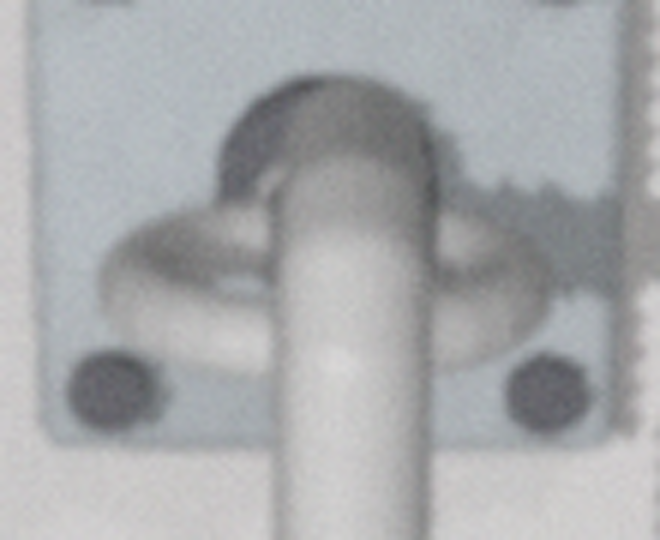

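View pics/c7.png

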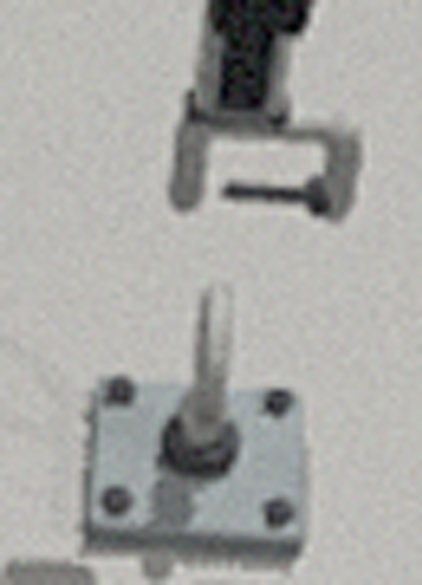

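Run:
```python
from clipfit import *
w=np.load("wrist4.npz");T=R.from_quat(w["q"]).as_matrix();e=w["e"]
g=cv2.resize(w["p"].mean(2).astype(np.uint8)[160:262,262:372],None,fx=4,fy=4,interpolation=cv2.INTER_CUBIC)
n,l,st,ce=cv2.connectedComponentsWithStats((g<80).astype(np.uint8));B=[]
for i in range(1,n):
    if 60<st[i][4]/16<300 :
        c=(ce[i]+.5)/4-.5+[262,160];P=onz(w,[c],.013)[0];print(c.round(1),st[i][4]/16,P.round(4),((P-e)@T*1e3).round(1));B.append(P)
B=np.array(B);print("centre",B.mean(0),((B.mean(0)-e)@T*1e3))
for rows in ([286,334,405.3],[285,333,404.5]):
    q,f=fit(w,T,e,rows,[(-13,42),(-13,77),(13,77)]);print(q[:2],np.degrees(q[2]))
print(T.round(4))
# ring height in scene: top of ring at c7 (218,285); tip silhouette
s=np.load("scene4.npz");C=[.512,-.2737]
for z in (.068,.074,.08): print(z,proj(s,[[*C,z]]), (proj(s,[[*C,z]])-[350,135]+.5)*6.5)
# clip features: gate tip left end, leg bottoms
```

```text
[278.6 177.4] 132.0625 [ 0.4987 -0.3087  0.013 ] [-28.  145.6  29.9]
[355.  177.8] 135.625 [ 0.4742 -0.263   0.013 ] [ 23.8 145.6  29.6]
[305.3 207.4] 148.4375 [ 0.5085 -0.283   0.013 ] [-10.1 145.6   9. ]
[329.7 211.6] 181.8125 [ 0.5031 -0.2667  0.013 ] [  6.8 145.6   6. ]
[280.5 249.6] 138.75 [ 0.5443 -0.2842  0.013 ] [-28.1 145.6 -21.9]
[352.8 250.2] 125.75 [ 0.5201 -0.2386  0.013 ] [ 23.5 145.6 -22.3]
centre [ 0.50815057 -0.27402116  0.013     ] [ -2.04055219 145.59562447   5.04923477]
[-0.77052085 46.7796914 ] -0.06962284276160548
[-0.27867218 46.59065342] -0.1364842519962153
[[-4.751e-01 -4.000e-04 -8.799e-01]
 [ 8.799e-01  5.000e-04 -4.751e-01]
 [ 7.000e-04 -1.000e+00  1.000e-04]]
0.068 [[382.89326483 184.58030824]] [[217.05622138 325.52200358]]
0.074 [[383.20552446 182.35800087]] [[219.08590898 311.07700564]]
0.08 [[383.52083051 180.11441659]] [[221.13539832 296.49370784]]
```

{"method": "step_arm", "body": {"rows": [[[0, 0, 0], [-1, 6, 1], 1], [[0, 0, 0], [-2.2, 16, 3], 1], [[0, 0, 0], [-2.2, 24, 3], 1], [[0, 0, 0], [-2.2, 26, 3], 1], [[0, 0, 0], [-2.2, 26, 3], 1], [[0, 0, 0], [-2.2, 26, 3], 1], [[0, 0, 0], [-2.2, 26, 3], 1]]}}

```text
time: 6.0
eef_pos: [0.5104, -0.2749, 0.133]
tcp_rot: [-0.363, -0.607, 0.607, 0.363]
contact_force: [-0.5, -0.6, -1.8]
opening: 0.1
```

```bash
python3 snap.py 5 wrist scene top
python3 - <<'E'
import cv2,numpy as np
cc=cv2.imread("pics/wrist5.png")[185:345,240:400];a=cv2.resize(cc,None,fx=3.5,fy=3.5,interpolation=cv2.INTER_CUBIC);cv2.imwrite("pics/c8.png",a)
s=cv2.imread("pics/scene5.png")[145:225,350:415];cv2.imwrite("pics/c9.png",cv2.resize(s,None,fx=7,fy=7,interpolation=cv2.INTER_CUBIC))
E
```

```text
{'time': np.float64(6.0), 'qpos': array([-6.6910e-01,  1.7930e-01,  1.8943e+00,  1.0000e-04,  1.0675e+00,
       -2.7333e+00]), 'eef_pos': array([ 0.5104, -0.2749,  0.133 ]), 'tcp_rot': array([-0.3629, -0.607 ,  0.607 ,  0.3626]), 'contact_force': array([-0.4803, -0.5892, -1.8251]), 'wrist_torque': array([0.0201, 0.0091, 0.0394]), 'opening': np.float64(0.1005)}
```

View pics/c8.png

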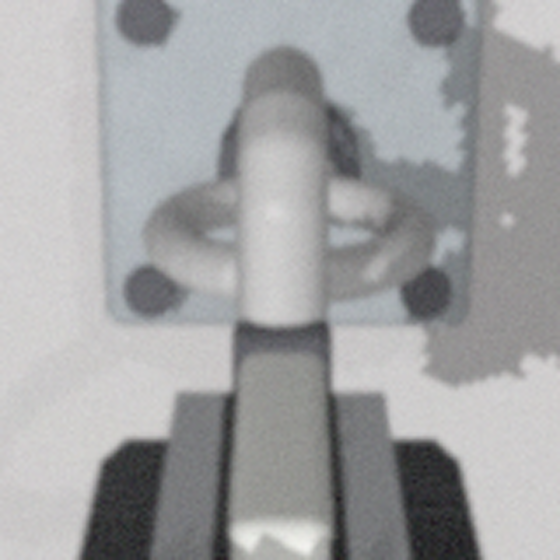

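View pics/c9.png

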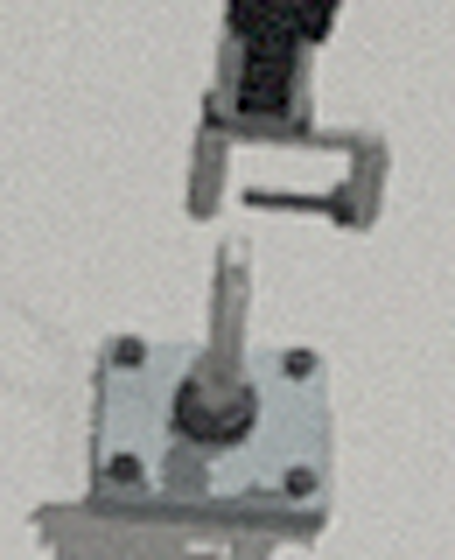

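Run:
```python
from h import *
s=np.load("scene5.npz");g=s["p"].astype(int).sum(2)//3
print("cols",list(range(374,408)))
for r in range(162,202): print(r,g[r,374:408])
C=np.array([.5117,-.2736,.076]);x=np.array([.880,.475,0])
a=proj(s,[C,C+x*.01,C+[0,0,.01],C+[.00474,-.0088,0]]);print(a,a[1:]-a[0])
```

```text
cols [374, 375, 376, 377, 378, 379, 380, 381, 382, 383, 384, 385, 386, 387, 388, 389, 390, 391, 392, 393, 394, 395, 396, 397, 398, 399, 400, 401, 402, 403, 404, 405, 406, 407]
162 [123 124 128 126 101  40  24  32  53  54  57  54  53  55  58  57  52  60
  49  43  85 127 129 129 126 124 127 123 118 123 125 129 124 121]
163 [124 125 128 114  81  62  61  55  59  59  48  50  55  53  55  57  55  53
  37  38  79 109 106 103 108 107 108 106 114 118 117 123 126 126]
164 [124 129 127 117  73  82  81  76  83  73  74  58  65  69  60  56  58  63
  56  55  74  79  83  88  85  86  81  92 100 104 103 124 126 127]
165 [125 123 127 106  66  75  71  64  81 104 102  96  98 101 100  88  85  86
  89  78  78  79  65  74  69  73  66  78  88  88  89 115 125 124]
166 [127 127 121  95  64  76  73  67  97 132 135 133 129 128 125 119 120 122
 115 111 109 111 100 101 103  95  72  65  72  71  77 108 128 125]
167 [125 127 123  99  66  73  80  71 102 131 126 128 124 130 124 127 129 130
 128 126 128 126 130 133 132 126  81  61  69  82  78  99 128 125]
168 [124 129 123  96  71  71  66  71 103 132 125 127 125 128 125 1
[... 4294 characters left out ...]
86  64
  47  63  96 110 111 129 124 130 125 124 125 123 126 127 126 127]
199 [112  94  55  52  78  78  66  58  67  74  90  91 103 110 111 111 113 108
  86 102 118 112 114 128 128 125 126 127 126 129 125 123 124 128]
200 [101  69  25  36  55  76  73  68  68  70  63  57  88 115 109 111 112 113
 112 113 111 104 113 128 126 126 125 125 128 123 124 129 127 129]
201 [ 96  45  36  42  63  74  76  76  73  71  60  46  79 109 110 111 110 112
 106 114 114 109 112 129 126 127 127 121 130 126 128 121 124 124]
[[383.41752026 181.69443357]
 [378.45186708 181.39032035]
 [383.94741402 177.9311318 ]
 [383.43699336 178.45007616]] [[-4.96565318 -0.30411322]
 [ 0.52989377 -3.76330177]
 [ 0.0194731  -3.24435741]]
```

Run:
```python
from clipfit import *
w=np.load("wrist5.npz");T=R.from_quat(w["q"]).as_matrix();e=w["e"]
g=cv2.resize(w["p"].mean(2).astype(np.uint8)[175:290,262:385],None,fx=4,fy=4,interpolation=cv2.INTER_CUBIC)
n,l,st,ce=cv2.connectedComponentsWithStats((g<75).astype(np.uint8))
for i in range(1,n):
    if 60<st[i][4]/16<400 :
        c=(ce[i]+.5)/4-.5+[262,175];P=onz(w,[c],.013)[0];print(c.round(1),st[i][4]/16,((P-e)@T*1e3).round(1))
# ring lateral extremes & front edge: c8 px
f=lambda P:np.array(P,float)/3.5+[240,185]-.4
for z in (.070,.073,.076): print(z,((onz(w,f([(285,300)]),z-.003)-e)@T*1e3).round(1), ((onz(w,f([(145,235),(435,235)]),z-.019)-e)@T*1e3).round(1).tolist())
```

```text
[281.3 189.7] 138.375 [-24.1 120.   26.4]
[364.4 190.3] 155.5 [ 27.7 120.   26.1]
[337.  225.5] 165.6875 [ 10.9 120.    3.2]
[361.9 268.5] 174.0625 [ 27.7 120.  -26.2]
[282.8 267.8] 133.5 [-24.4 120.  -25.7]
[320.6 281.6] 204.625 [  0.5 120.  -35.6]
0.07 [[ 0.6 66.  -5.9]] [[-21.6, 82.0, -1.2], [24.5, 82.0, -1.2]]
0.073 [[ 0.6 63.  -4.7]] [[-21.3, 79.0, -0.2], [24.2, 79.0, -0.1]]
0.076 [[ 0.6 60.  -3.5]] [[-21.0, 76.0, 0.9], [23.8, 76.0, 0.9]]
```

{"method": "step_arm", "body": {"rows": [[[0, 0, 0], [1.5, 2, -0.2], 1], [[0, 0, 0], [1.5, 5, -0.2], 1], [[0, 0, 0], [1.5, 8, -0.2], 1], [[0, 0, 0], [1.5, 10, -0.2], 1], [[0, 0, 0], [1.5, 10, -0.2], 1], [[0, 0, 0], [1.5, 10, -0.2], 1], [[0, 0, 0], [1.5, 10, -0.2], 1]]}}

```text
time: 6.73
eef_pos: [0.5096, -0.2733, 0.1228]
tcp_rot: [0.363, 0.607, -0.607, -0.363]
contact_force: [-0.3, 0.8, -1.5]
opening: 0.098
```

```bash
python3 snap.py 6 wrist scene
python3 - <<'E'
import cv2,numpy as np
cc=cv2.imread("pics/wrist6.png")[185:345,240:400];a=cv2.resize(cc,None,fx=3.5,fy=3.5,interpolation=cv2.INTER_CUBIC)
s=cv2.imread("pics/scene6.png")[145:225,350:415];b=cv2.resize(s,None,fx=7,fy=7,interpolation=cv2.INTER_CUBIC)
cv2.imwrite("pics/c10.png",np.hstack([a[:,:340],b]) if a.shape[0]==b.shape[0] else a);cv2.imwrite("pics/c11.png",b)
from h import *
s=np.load("scene6.npz");g=s["p"].astype(int).sum(2)//3
print("cols",list(range(374,408)))
for r in range(164,196): print(r,g[r,374:408])
E
```

```text
{'time': np.float64(6.7333), 'qpos': array([-0.6676,  0.1895,  1.9032,  0.    ,  1.0488, -2.732 ]), 'eef_pos': array([ 0.5096, -0.2733,  0.1228]), 'tcp_rot': array([ 0.3627,  0.607 , -0.607 , -0.3627]), 'contact_force': array([-0.2519,  0.7639, -1.5058]), 'wrist_torque': array([-0.0082,  0.0232, -0.0016]), 'opening': np.float64(0.0975)}
cols [374, 375, 376, 377, 378, 379, 380, 381, 382, 383, 384, 385, 386, 387, 388, 389, 390, 391, 392, 393, 394, 395, 396, 397, 398, 399, 400, 401, 402, 403, 404, 405, 406, 407]
164 [122 129 125 120  82  49  88  78  60  21  23  26  20  30  20  21  39  78
  68  89 125 124 125 123 127 122 127 127 125 124 124 120 128 126]
165 [125 124 128 127  85  53  73  65  66  25   3  17   4  31  27  29  51  78
  73  70 115 132 127 119 123 127 118 120 126 127 129 126 126 123]
166 [125 128 123 122  72  29  46  53  62  56  57  59  54  54  40  43  58  73
  53  72 113 127 127 127 127 128 115 115 127 126 124 125 129 121]
167 [126 128 127 105  53  38  31  37  53  54  61  57  60  61  54  57  55  49
  26  67 114 123 127 125 124 126 120 119 125 120 127 128 125 127]
168 [125 127 
[... 3290 characters left out ...]
28 125 132 112  73  72  89  82  93 122 129 125 123 127 130 124
 125 127 121 126 125 126 129 124 126 128 128 123 125 124 126 127]
192 [127 123 125 127 129 116  81  80  87  78  91 116 128 126 128 126 125 124
 125 126 125 127 125 122 127 125 129 126 130 126 126 123 125 126]
193 [121 121 122 121 126 115  78  79  75  75  94 124 127 126 125 127 127 133
 130 128 128 126 125 130 125 125 125 125 124 126 128 126 126 125]
194 [111 109 108 108 112 101  79  74  80  70  94 126 129 122 122 120 118 113
 109 113 119 128 123 129 127 124 128 128 126 127 123 124 124 124]
195 [111 112 112 114 100  79  72  75  78  75  94 118 113 111 111 107  94  66
  47  47  78 114 125 130 124 129 122 123 125 127 127 125 125 126]
```

View pics/c11.png

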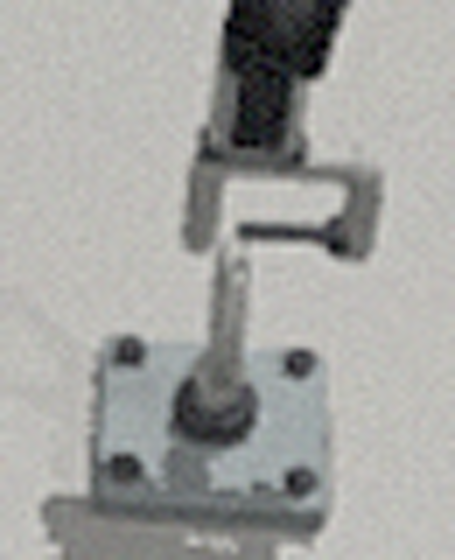

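{"method": "step_arm", "body": {"rows": [[[0, 0, 0], [0, 1, -0.3], 1], [[0, 0, 0], [0, 2, -0.3], 1], [[0, 0, 0], [0, 3, -0.3], 1], [[0, 0, 0], [0, 4, -0.3], 1], [[0, 0, 0], [0, 4, -0.3], 1], [[0, 0, 0], [0, 4, -0.3], 1]]}}

```text
time: 7.33
eef_pos: [0.5098, -0.2731, 0.1186]
tcp_rot: [0.363, 0.607, -0.607, -0.363]
contact_force: [-0.5, 0.3, -1.7]
opening: 0.095
```

{"method": "step_arm", "body": {"rows": [[[0, 0, 0], [0, 0.7, 0], 1], [[0, 0, 0], [0, 1.4, 0], 1], [[0, 0, 0], [0, 2, 0], 1], [[0, 0, 0], [0, 2, 0], 1]]}}

```text
time: 7.67
eef_pos: [0.5098, -0.2731, 0.1166]
tcp_rot: [0.363, 0.607, -0.607, -0.363]
contact_force: [0.9, -0.1, -1.2]
opening: 0.097
```

{"method": "step_arm", "body": {"rows": [[[0, 0, 0], [0, 0.7, 0], 1], [[0, 0, 0], [0, 1.4, 0], 1], [[0, 0, 0], [0, 2, 0], 1], [[0, 0, 0], [0, 2, 0], 1]]}}

```text
time: 8.0
eef_pos: [0.5101, -0.2733, 0.1152]
tcp_rot: [-0.363, -0.607, 0.607, 0.363]
contact_force: [-0.3, 0.8, 1.8]
opening: 0.095
```

{"method": "step_arm", "body": {"rows": [[[0, 0, 0], [0, 0.7, 0], 1], [[0, 0, 0], [0, 1.4, 0], 1], [[0, 0, 0], [0, 2, 0], 1], [[0, 0, 0], [0, 2, 0], 1]]}}

```text
time: 8.33
eef_pos: [0.51, -0.2733, 0.1129]
tcp_rot: [-0.363, -0.607, 0.607, 0.363]
contact_force: [-1.0, 0.0, 2.8]
opening: 0.095
```

{"method": "step_arm", "body": {"rows": [[[0, 0, 0], [0, 0.7, 0], 1], [[0, 0, 0], [0, 1.4, 0], 1], [[0, 0, 0], [0, 2, 0], 1], [[0, 0, 0], [0, 2, 0], 1]]}}

```text
time: 8.67
eef_pos: [0.51, -0.2733, 0.1108]
tcp_rot: [-0.363, -0.607, 0.607, 0.363]
contact_force: [-0.1, 0.1, 2.3]
opening: 0.095
```

{"method": "step_arm", "body": {"rows": [[[0, 0, 0], [0, 0.7, 0], 1], [[0, 0, 0], [0, 1.4, 0], 1], [[0, 0, 0], [0, 2, 0], 1], [[0, 0, 0], [0, 2, 0], 1]]}}

```text
time: 9.0
eef_pos: [0.5101, -0.2732, 0.1088]
tcp_rot: [0.363, 0.607, -0.607, -0.363]
contact_force: [-0.0, 0.0, 3.1]
opening: 0.096
```

```bash
python3 snap.py 7 wrist scene
python3 - <<'E'
import cv2,numpy as np
cc=cv2.imread("pics/wrist7.png")[185:345,240:400];a=cv2.resize(cc,None,fx=3.5,fy=3.5,interpolation=cv2.INTER_CUBIC)
s=cv2.imread("pics/scene7.png")[145:225,350:415];b=cv2.resize(s,None,fx=7,fy=7,interpolation=cv2.INTER_CUBIC)
cv2.imwrite("pics/c12.png",np.hstack([a[:,110:450],b]))
E
```

```text
{'time': np.float64(9.0), 'qpos': array([-6.6700e-01,  2.0820e-01,  1.9101e+00,  3.0000e-04,  1.0227e+00,
       -2.7315e+00]), 'eef_pos': array([ 0.5101, -0.2732,  0.1088]), 'tcp_rot': array([ 0.363 ,  0.6071, -0.6069, -0.3625]), 'contact_force': array([-0.0383,  0.0451,  3.0572]), 'wrist_torque': array([0.0956, 0.04  , 0.0203]), 'opening': np.float64(0.0955)}
```

View pics/c12.png

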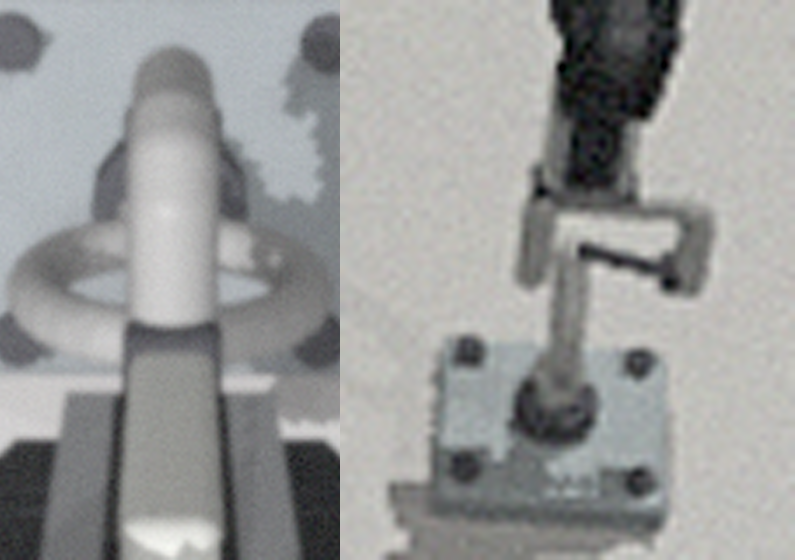

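{"method": "step_arm", "body": {"rows": [[[0, 0, 0], [0, 0.7, 0], 1], [[0, 0, 0], [0, 1.4, 0], 1], [[0, 0, 0], [0, 2, 0], 1], [[0, 0, 0], [0, 2, 0], 1]]}}

```text
time: 9.43
eef_pos: [0.51, -0.2733, 0.1068]
tcp_rot: [-0.363, -0.607, 0.607, 0.362]
contact_force: [1.2, -0.2, 3.5]
opening: 0.094
```

{"method": "step_arm", "body": {"rows": [[[0, 0, 0], [0, 0.7, 0], 1], [[0, 0, 0], [0, 1.4, 0], 1], [[0, 0, 0], [0, 2, 0], 1], [[0, 0, 0], [0, 2, 0], 1]]}}

```text
time: 9.77
eef_pos: [0.5097, -0.2734, 0.1047]
tcp_rot: [-0.363, -0.607, 0.607, 0.363]
contact_force: [0.2, -0.5, 3.5]
opening: 0.1
```

{"method": "step_arm", "body": {"rows": [[[0, 0, 0], [0, 0.7, 0], 1], [[0, 0, 0], [0, 1.4, 0], 1], [[0, 0, 0], [0, 2, 0], 1], [[0, 0, 0], [0, 2, 0], 1]]}}

```text
time: 10.1
eef_pos: [0.5094, -0.2732, 0.1024]
tcp_rot: [-0.362, -0.607, 0.607, 0.363]
contact_force: [-1.1, -0.8, 2.9]
opening: 0.101
```

{"method": "step_arm", "body": {"rows": [[[0, 0, 0], [0, 0.7, 0], 1], [[0, 0, 0], [0, 1.4, 0], 1], [[0, 0, 0], [0, 2, 0], 1], [[0, 0, 0], [0, 2, 0], 1]]}}

```text
time: 10.43
eef_pos: [0.5094, -0.2731, 0.1003]
tcp_rot: [-0.362, -0.607, 0.607, 0.363]
contact_force: [-2.6, -2.9, 3.2]
opening: 0.093
```

{"method": "step_arm", "body": {"rows": [[[0, 0, 0], [0, 0.5, 0], 1], [[0, 0, 0], [0, 1, 0], 1], [[0, 0, 0], [0, 1, 0], 1]]}}

```text
time: 10.68
eef_pos: [0.5095, -0.2731, 0.0995]
tcp_rot: [-0.362, -0.607, 0.607, 0.363]
contact_force: [-3.5, -1.5, 2.6]
opening: 0.097
```

{"method": "step_arm", "body": {"rows": [[[0, 0, 0], [0, 0.5, 0], 1], [[0, 0, 0], [0, 1, 0], 1], [[0, 0, 0], [0, 1, 0], 1]]}}

```text
time: 10.93
eef_pos: [0.5095, -0.2732, 0.0985]
tcp_rot: [-0.362, -0.607, 0.607, 0.363]
contact_force: [-4.1, -1.3, 2.4]
opening: 0.095
```

```bash
python3 snap.py 8 wrist scene
python3 - <<'E'
import cv2,numpy as np
cc=cv2.imread("pics/wrist8.png")[185:345,240:400];a=cv2.resize(cc,None,fx=3.5,fy=3.5,interpolation=cv2.INTER_CUBIC)
s=cv2.imread("pics/scene8.png")[145:225,350:415];b=cv2.resize(s,None,fx=7,fy=7,interpolation=cv2.INTER_CUBIC)
cv2.imwrite("pics/c13.png",np.hstack([a[:,110:450],b]))
E
```

```text
{'time': np.float64(10.9333), 'qpos': array([-6.6730e-01,  2.2190e-01,  1.9155e+00, -8.0000e-04,  1.0048e+00,
       -2.7315e+00]), 'eef_pos': array([ 0.5095, -0.2732,  0.0985]), 'tcp_rot': array([-0.3624, -0.6068,  0.6072,  0.3629]), 'contact_force': array([-4.074 , -1.2871,  2.4459]), 'wrist_torque': array([-0.4072,  0.7358, -0.0351]), 'opening': np.float64(0.0951)}
```

View pics/c13.png

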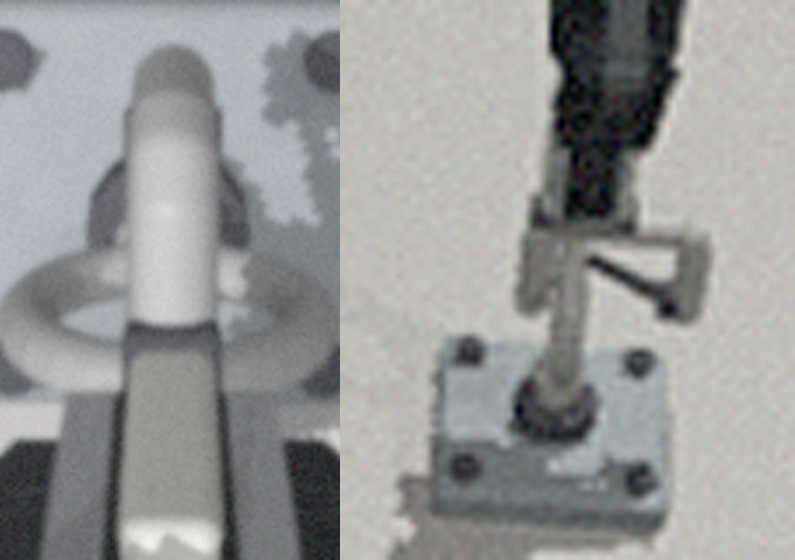

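{"method": "step_arm", "body": {"rows": [[[0, 0, 0], [0, 0.5, 0], 1], [[0, 0, 0], [0, 1, 0], 1], [[0, 0, 0], [0, 1, 0], 1]]}}

```text
time: 11.28
eef_pos: [0.5096, -0.2732, 0.0975]
tcp_rot: [-0.362, -0.607, 0.607, 0.363]
contact_force: [-4.8, -2.0, 2.4]
opening: 0.101
```

{"method": "step_arm", "body": {"rows": [[[0, 0, 0], [0, 0.5, 0], 1], [[0, 0, 0], [0, 1, 0], 1], [[0, 0, 0], [0, 1, 0], 1]]}}

```text
time: 11.53
eef_pos: [0.5088, -0.2731, 0.0959]
tcp_rot: [-0.362, -0.607, 0.608, 0.363]
contact_force: [-6.3, -2.4, 1.7]
opening: 0.093
```

{"method": "step_arm", "body": {"rows": [[[0, 0, 0], [0, 0.5, 0], 1], [[0, 0, 0], [0, 1, 0], 1], [[0, 0, 0], [0, 1, 0], 1]]}}

```text
time: 11.78
eef_pos: [0.5104, -0.2723, 0.0951]
tcp_rot: [0.363, 0.608, -0.606, -0.363]
contact_force: [0.4, 0.3, -1.9]
opening: 0.097
```

```bash
python3 snap.py 9 wrist scene
python3 - <<'E'
import cv2,numpy as np
cc=cv2.imread("pics/wrist9.png")[185:345,240:400];a=cv2.resize(cc,None,fx=3.5,fy=3.5,interpolation=cv2.INTER_CUBIC)
s=cv2.imread("pics/scene9.png")[145:225,350:415];b=cv2.resize(s,None,fx=7,fy=7,interpolation=cv2.INTER_CUBIC)
cv2.imwrite("pics/c14.png",np.hstack([a[:,110:450],b]))
E
```

```text
{'time': np.float64(11.7833), 'qpos': array([-6.6640e-01,  2.2660e-01,  1.9170e+00,  2.6000e-03,  9.9780e-01,
       -2.7315e+00]), 'eef_pos': array([ 0.5104, -0.2723,  0.0951]), 'tcp_rot': array([ 0.3631,  0.6076, -0.6061, -0.3627]), 'contact_force': array([ 0.3964,  0.3499, -1.8956]), 'wrist_torque': array([ 0.0427,  0.0099, -0.0245]), 'opening': np.float64(0.0967)}
```

View pics/c14.png

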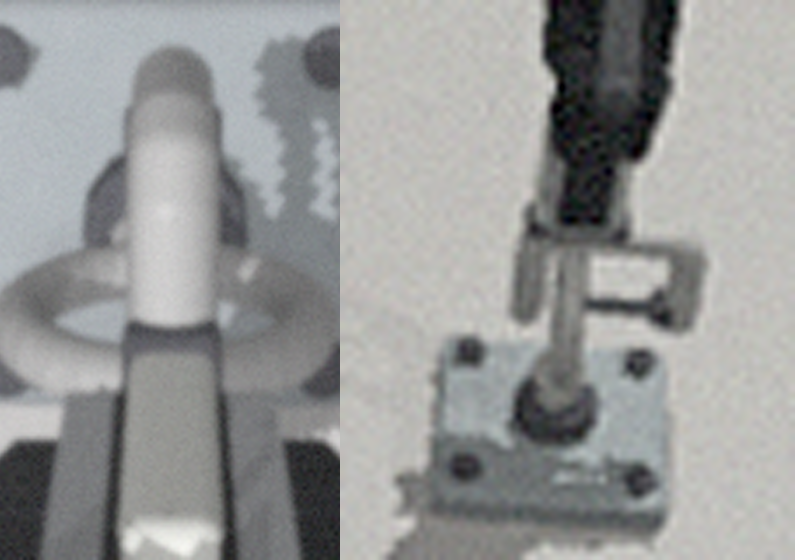

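{"method": "step_arm", "body": {"rows": [[[0, 0, 0], [0, -1, -1], 1], [[0, 0, 0], [0, -2, -2], 1], [[0, 0, 0], [0, -3, -2], 1], [[0, 0, 0], [0, -4, -2], 1], [[0, 0, 0], [0, -5, -2], 1], [[0, 0, 0], [0, -6, -2], 1], [[0, 0, 0], [0, -6, -2], 1]]}}

```text
time: 12.47
eef_pos: [0.5118, -0.2723, 0.1022]
tcp_rot: [-0.363, -0.607, 0.607, 0.363]
contact_force: [-0.4, 0.4, -1.3]
opening: 0.094
```

{"method": "step_arm", "body": {"rows": [[[0, 0, 0], [0, -0.5, 0], 1], [[0, 0, 0], [0, -1, 0], 1], [[0, 0, 0], [0, -1, 0], 1]]}}

```text
time: 12.72
eef_pos: [0.5117, -0.2723, 0.1029]
tcp_rot: [-0.363, -0.607, 0.607, 0.363]
contact_force: [-0.2, -0.2, -1.0]
opening: 0.097
```

{"method": "step_arm", "body": {"rows": [[[0, 0, 0], [0, -0.5, 0], 1], [[0, 0, 0], [0, -0.5, 0], 1], [[0, 0, 0], [0, -0.5, 0], 1]]}}

```text
time: 12.97
eef_pos: [0.5116, -0.2722, 0.1032]
tcp_rot: [-0.363, -0.607, 0.607, 0.363]
contact_force: [0.2, -0.2, -0.7]
opening: 0.097
```

{"method": "step_arm", "body": {"rows": [[[0, 0, 0], [0, -0.4, 0], 1], [[0, 0, 0], [0, -0.4, 0], 1], [[0, 0, 0], [0, -0.4, 0], 1]]}}

```text
time: 13.22
eef_pos: [0.5115, -0.2721, 0.1034]
tcp_rot: [0.363, 0.607, -0.607, -0.363]
contact_force: [0.4, -0.8, -3.6]
opening: 0.097
```

{"method": "step_arm", "body": {"rows": [[[0, 0, 0], [0, -0.4, 0], 1], [[0, 0, 0], [0, -0.4, 0], 1], [[0, 0, 0], [0, -0.4, 0], 1]]}}

```text
time: 13.47
eef_pos: [0.5115, -0.2721, 0.1035]
tcp_rot: [0.363, 0.607, -0.607, -0.363]
contact_force: [0.5, -1.3, -5.4]
opening: 0.094
```

{"method": "step_arm", "body": {"rows": [[[0, 0, 0], [0, -0.4, 0], 1], [[0, 0, 0], [0, -0.4, 0], 1], [[0, 0, 0], [0, -0.4, 0], 1]]}}

```text
time: 13.72
eef_pos: [0.5114, -0.272, 0.1038]
tcp_rot: [0.363, 0.607, -0.607, -0.363]
contact_force: [2.1, -0.7, -8.3]
opening: 0.091
```

{"method": "step_arm", "body": {"rows": [[[0, 0, 0], [0, -0.3, 0], 1], [[0, 0, 0], [0, -0.3, 0], 1], [[0, 0, 0], [0, -0.3, 0], 1], [[0, 0, 0], [0, -0.3, 0], 1], [[0, 0, 0], [0, -0.3, 0], 1], [[0, 0, 0], [0, -0.3, 0], 1]]}}

```text
time: 14.22
eef_pos: [0.5113, -0.272, 0.1041]
tcp_rot: [0.362, 0.607, -0.607, -0.363]
contact_force: [2.0, -3.4, -13.3]
opening: 0.094
```

```bash
python3 snap.py 10 wrist scene
python3 - <<'E'
import cv2,numpy as np
cc=cv2.imread("pics/wrist10.png")[185:345,240:400];a=cv2.resize(cc,None,fx=3.5,fy=3.5,interpolation=cv2.INTER_CUBIC)
s=cv2.imread("pics/scene10.png")[145:225,350:415];b=cv2.resize(s,None,fx=7,fy=7,interpolation=cv2.INTER_CUBIC)
cv2.imwrite("pics/c15.png",np.hstack([a[:,110:450],b]))
E
```

```text
{'time': np.float64(14.2167), 'qpos': array([-6.6390e-01,  2.1630e-01,  1.9103e+00, -1.0000e-04,  1.0158e+00,
       -2.7283e+00]), 'eef_pos': array([ 0.5113, -0.272 ,  0.1041]), 'tcp_rot': array([ 0.3624,  0.607 , -0.607 , -0.363 ]), 'contact_force': array([  2.0342,  -3.3638, -13.2948]), 'wrist_torque': array([-0.4064, -0.5144,  0.0204]), 'opening': np.float64(0.0937)}
```

View pics/c15.png

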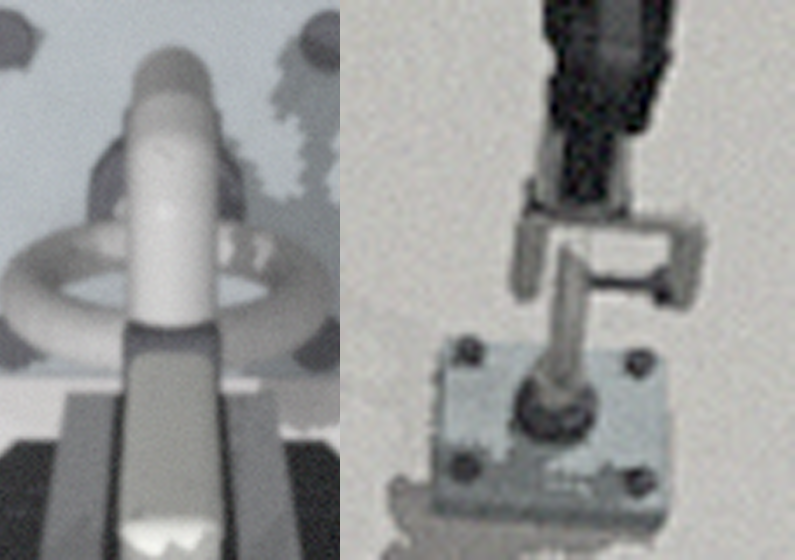

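{"method": "step_arm", "body": {"rows": [[[0, 0, 0], [0, 2, 0], 1], [[0, 0, 0], [0, 4, 0], 1], [[0, 0, 0], [0, 6, 0], 1], [[0, 0, 0], [0, 8, 0], 1], [[0, 0, 0], [0, 9.5, 0], 1], [[0, 0, 0], [0, 10.5, 0], 1], [[0, 0, 0], [0, 10.5, 0], 1]]}}

```text
time: 14.9
eef_pos: [0.5117, -0.2722, 0.0945]
tcp_rot: [0.363, 0.607, -0.607, -0.363]
contact_force: [-0.5, -0.3, -1.4]
opening: 0.1
```

{"method": "step_arm", "body": {"rows": [[[0, 0, 0], [0, 0.5, 0], 1], [[0, 0, 0], [0, 0.5, 0], 1], [[0, 0, 0], [0, 0.5, 0], 1]]}}

```text
time: 15.15
eef_pos: [0.5117, -0.2722, 0.0938]
tcp_rot: [-0.363, -0.607, 0.607, 0.363]
contact_force: [-0.0, 0.3, -1.3]
opening: 0.092
```

{"method": "step_arm", "body": {"rows": [[[0, 0, 0], [0, 0.4, 0], 1], [[0, 0, 0], [0, 0.4, 0], 1], [[0, 0, 0], [0, 0.4, 0], 1]]}}

```text
time: 15.4
eef_pos: [0.5116, -0.2722, 0.0934]
tcp_rot: [0.363, 0.607, -0.607, -0.363]
contact_force: [0.0, 0.3, -0.8]
opening: 0.095
```

{"method": "step_arm", "body": {"rows": [[[0, 0, 0], [0, 0.3, 0], 1], [[0, 0, 0], [0, 0.3, 0], 1], [[0, 0, 0], [0, 0.3, 0], 0.8], [[0, 0, 0], [0, 0.3, 0], 0.6], [[0, 0, 0], [0, 0.3, 0], 0.3], [[0, 0, 0], [0, 0.3, 0], 0], [[0, 0, 0], [0, 0.3, 0], 0], [[0, 0, 0], [0, 0.3, 0], 0], [[0, 0, 0], [0, 0.3, 0], 0], [[0, 0, 0], [0, 0.3, 0], 0]], "newtons": 20}}

```text
time: 16.23
eef_pos: [0.5117, -0.2722, 0.0931]
tcp_rot: [-0.363, -0.607, 0.607, 0.363]
contact_force: [1.0, 0.2, 0.6]
opening: 1.002
```

```bash
python3 snap.py 11 wrist scene
python3 - <<'E'
import cv2,numpy as np
a=cv2.resize(cv2.imread("pics/wrist11.png"),(400,300))
s=cv2.imread("pics/scene11.png")[145:225,350:415];b=cv2.resize(s,None,fx=6,fy=6,interpolation=cv2.INTER_CUBIC)
a=cv2.copyMakeBorder(a,0,b.shape[0]-300,0,0,0)
cv2.imwrite("pics/c16.png",np.hstack([a,b]))
E
```

```text
{'time': np.float64(16.2333), 'qpos': array([-0.6639,  0.2318,  1.9149, -0.    ,  0.9948, -2.7283]), 'eef_pos': array([ 0.5117, -0.2722,  0.0931]), 'tcp_rot': array([-0.3627, -0.607 ,  0.607 ,  0.3627]), 'contact_force': array([1.0475, 0.1564, 0.5629]), 'wrist_torque': array([0.0016, 0.0179, 0.0204]), 'opening': np.float64(1.0022)}
```

View pics/c16.png

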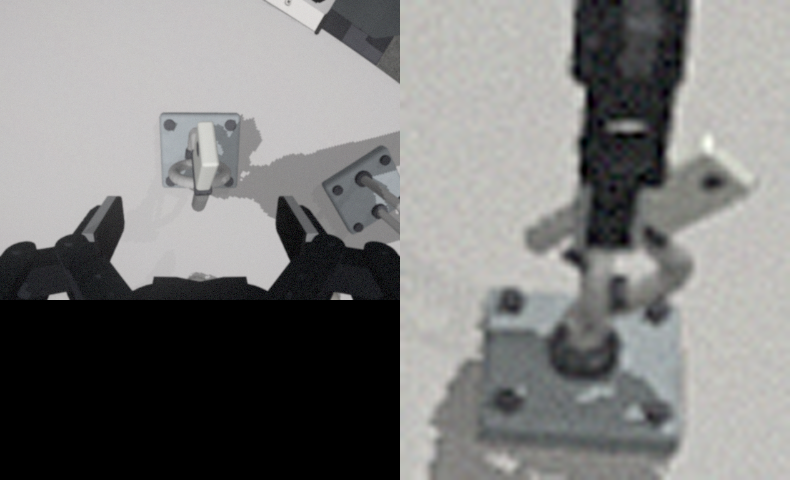

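{"method": "step_arm", "body": {"rows": [[[0, 0, 0], [0, -10, 0], 0], [[0, 0, 0], [0, -30, 0], 0], [[0, 0, 0], [0, -60, 0], 0], [[0, 0, 0], [0, -95, 0], 0], [[0, 0, 0], [0, -125, 0], 0], [[0, 0, 0], [0, -140, 0], 0], [[0, 0, 0], [0, -140, 0], 0], [[0, 0, 0], [0, -140, 0], 0], [[0, 0, 0], [0, -140, 0], 0], [[0, 0, 0], [0, -140, 0], 0]]}}

```text
time: 17.17
eef_pos: [0.5106, -0.2714, 0.2306]
tcp_rot: [0.361, 0.607, -0.607, -0.364]
contact_force: [-0.6, 0.6, -0.6]
opening: 1.001
```

{"method": "step_arm", "body": {"rows": [[[0, 0, 0], [0, 0, 0], 0], [[0, 0, 0], [0, 0, 0], 0], [[0, 0, 0], [0, 0, 0], 0], [[0, 0, 0], [0, 0, 0], 0], [[0, 0, 0], [0, 0, 0], 0], [[0, 0, 0], [0, 0, 0], 0], [[0, 0, 0], [0, 0, 0], 0], [[0, 0, 0], [0, 0, 0], 0]]}}

```text
time: 17.83
eef_pos: [0.5117, -0.2722, 0.2331]
tcp_rot: [-0.363, -0.607, 0.607, 0.363]
contact_force: [0.4, -0.1, 0.1]
opening: 0.999
```

```bash
python3 snap.py 12 wrist scene top
python3 - <<'E'
import cv2,numpy as np
a=cv2.imread("pics/wrist12.png");a=cv2.resize(a[100:340,200:440],(400,400),interpolation=cv2.INTER_CUBIC)
s=cv2.imread("pics/scene12.png")[145:225,340:420];b=cv2.resize(s,(400,400),interpolation=cv2.INTER_CUBIC)
cv2.imwrite("pics/c17.png",np.hstack([a,b]))
E
```

```text
{'time': np.float64(17.8333), 'qpos': array([-0.6639,  0.0762,  1.8145,  0.    ,  1.2508, -2.7283]), 'eef_pos': array([ 0.5117, -0.2722,  0.2331]), 'tcp_rot': array([-0.3628, -0.607 ,  0.607 ,  0.3626]), 'contact_force': array([ 0.3723, -0.1061,  0.0874]), 'wrist_torque': array([-0.0259,  0.0351,  0.0324]), 'opening': np.float64(0.9991)}
```

View pics/c17.png

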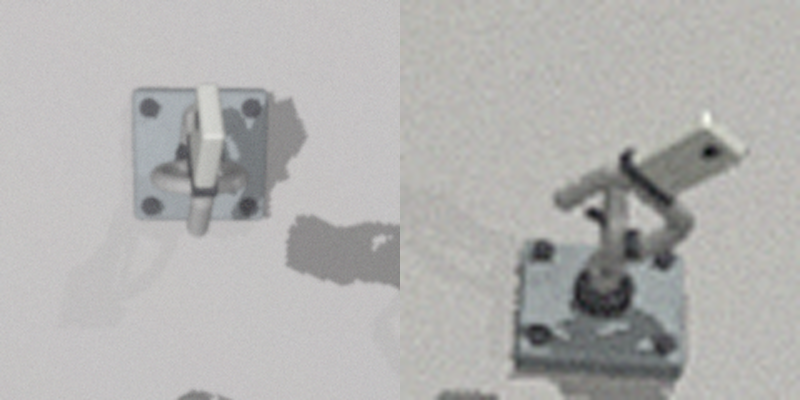

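View pics/scene12.png

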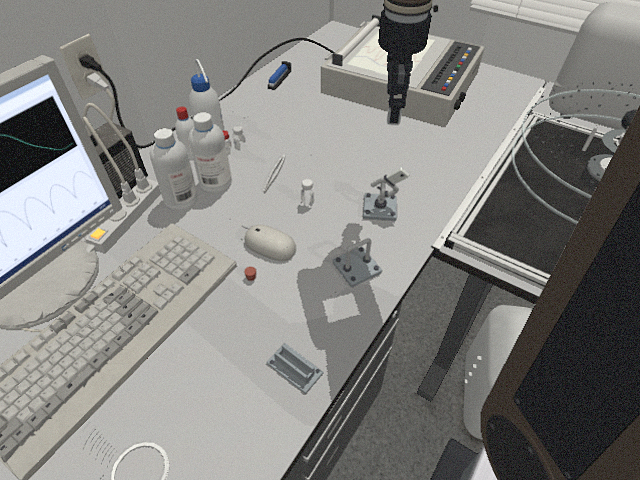

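```bash
python3 -c "
from plant import ctrl
print(ctrl.sign_off())"
```

```text
the job is handed in; nothing more can be done
None
```

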